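# Reload tested sensor units from the test rack into the carrier in reverse order

### The arm

A 6-joint arm with a two-finger parallel gripper is mounted at the origin on the work surface. World frame = base frame: x ahead of the robot, y to its left, z up, the work surface at z = 0. Lengths are in mm, angles in rad, forces in N, time in s.
With the tool pointing down it reaches from about 400 to 825 mm from the base axis. Payload 7 kg.
Tool frame: the origin (TCP) lies at the very end of the fingers, on their centre line; the grasp point (between the pads) lies 19 mm behind it; z points along the fingers, y is the line along which they close (so a half turn about z gives the same grasp; the last joint's range is limited). The gripper opens to 88 mm and grips with 3 to 60 N. Pads are 19 mm wide; open, the fingers measure 130 mm over their backs; the gripper's body (78 mm by 193 mm) begins 47 mm behind the grasp point.
Start: joints at [1.502, 0.359, 0.012, 0, -1.224, -0.288], TCP at [235.77, 632.462, 196.161] pointing down, gripper open.
Joint ranges: [-3.07, 3.07], [-1.43, 2.12], [-1.02, 1.25], [-3.03, 1.67], [-3.05, -0], [-3.03, 3.03]. Speed limits (rad/s): [2.39, 2.39, 3.01, 3.14, 3.14, 3.14].

### API

Orientations are given as a unit quaternion [x, y, z, w].
In Python, from plant import bot gives the robot as it stands. Calls block until the motion is done:
- bot.move_ptp(position, orientation): joint-space move of the TCP to a pose.
- bot.line_to(position, velocity=150, ori=None): straight line of the TCP; ori=None keeps the orientation; velocity is the mean speed in mm/s.
- bot.move_joints(angles): joint-space move.
- bot.move_gripper(opening, force=None): finger opening in mm; force is the grip in N (None keeps the last); returns when the fingers have stopped.
- bot.pause(seconds).
- bot.solve_ik(position, orientation): joint angles nearest the present ones, or None.
- bot.read_state(): the state.
- bot.camera(name): name is "side" or "top"; returns the picture (400x640x3 uint8, red, green, blue); there is no depth.
- bot.get_calibration(name): a dict with "fx", "fy", "cx", "cy" (pixels), "view" (4x4, takes a point from world to camera coordinates). Camera axes: x right, y up, looking along -z (the intrinsics and any distortion apply to the point x, -y, -z); pixel columns grow to the right and rows downward; lengths in mm; the calibration is good to about 2 mm. A picture is of the moment at which its call begins. get_calibration takes no time and is no camera call.
A pose or a line that the arm cannot do raises bot.Unreachable and nothing moves.
- bot.close_job(): hands the job in; it is judged then, once.
The state is a dict: "t": time; "joint_pos": joint angles; "qvel": joint speeds; "tau": joint torques, N m; "tcp_pos": TCP position; "eef_rot": TCP orientation; "contact_force": force on the tool from outside, world axes, zero at the start; "moment": the same for the moment, N m; "width": finger opening in mm; "finger_force": force on a finger pad.
Only numpy, scipy, OpenCV 4.12 (cv2) and the standard library are available. Lean on these libraries where they do the work, as an engineer would, in place of code of your own. Each camera call takes 0.05 s, during which the arm holds its last target. There are 200 camera calls.

### The job

The four sensor units on the test rack have passed: move all of them into the blue carrier, one to a pocket, standing upright on the pocket floor, in reverse order as counted from the black-and-white striped end of each rack, so that the unit nearest the stripes on the test rack ends up farthest from the stripes on the carrier, and so on along the row. Do not tip any unit over, and leave the mouse, the carton and the white puck where they are.

Things in the scene. Friction and masses are not known exactly. Their poses are not given: they have to be found in the camera images.
- unit_red: Loose sensor unit: upright white plastic box with a red top cap (the whole top face is red), 46 mm along its x, 36 mm along its y, 85 mm tall, 0.15 to 0.31 kg. Origin: centre of its underside; z up. At the start it stands in dock_red on the test rack, roughly centred, its x axis within 0.06 rad of the rack's x axis. Its sides are plain and flat, good to grip from above across either width.
- unit_yellow: Loose sensor unit: upright white plastic box with a yellow top cap (the whole top face is yellow), 46 mm along its x, 36 mm along its y, 85 mm tall, 0.15 to 0.31 kg. Origin: centre of its underside; z up. At the start it stands in dock_yellow on the test rack, roughly centred, its x axis within 0.06 rad of the rack's x axis. Its sides are plain and flat, good to grip from above across either width.
- unit_green: Loose sensor unit: upright white plastic box with a green top cap (the whole top face is green), 46 mm along its x, 36 mm along its y, 85 mm tall, 0.15 to 0.31 kg. Origin: centre of its underside; z up. At the start it stands in dock_green on the test rack, roughly centred, its x axis within 0.06 rad of the rack's x axis. Its sides are plain and flat, good to grip from above across either width.
- unit_black: Loose sensor unit: upright white plastic box with a black top cap (the whole top face is black), 46 mm along its x, 36 mm along its y, 85 mm tall, 0.15 to 0.31 kg. Origin: centre of its underside; z up. At the start it stands in dock_black on the test rack, roughly centred, its x axis within 0.06 rad of the rack's x axis. Its sides are plain and flat, good to grip from above across either width.
- dock_red: Fixed grey open-topped dock with a small red plate on its -x side, one of the four in a row on the test rack; unit_red starts in it. Outside 72 mm (x) by 64 mm (y) by 22 mm tall, walls and floor 5 mm thick. Origin: centre of its underside (6 mm above the bench); axes as the test rack's. It never moves during the job, so its place in the row records where its unit stood.
- dock_yellow: Fixed grey open-topped dock with a small yellow plate on its -x side, one of the four in a row on the test rack; unit_yellow starts in it. Outside 72 mm (x) by 64 mm (y) by 22 mm tall, walls and floor 5 mm thick. Origin: centre of its underside (6 mm above the bench); axes as the test rack's. It never moves during the job, so its place in the row records where its unit stood.
- dock_green: Fixed grey open-topped dock with a small green plate on its -x side, one of the four in a row on the test rack; unit_green starts in it. Outside 72 mm (x) by 64 mm (y) by 22 mm tall, walls and floor 5 mm thick. Origin: centre of its underside (6 mm above the bench); axes as the test rack's. It never moves during the job, so its place in the row records where its unit stood.
- dock_black: Fixed grey open-topped dock with a small black plate on its -x side, one of the four in a row on the test rack; unit_black starts in it. Outside 72 mm (x) by 64 mm (y) by 22 mm tall, walls and floor 5 mm thick. Origin: centre of its underside (6 mm above the bench); axes as the test rack's. It never moves during the job, so its place in the row records where its unit stood.
- test_rack: Fixed flat dark steel plate, 84 mm (x) by 276 mm (y) by 6 mm, that carries the four docks in a row along its y axis at y = +99, +33, -33, -99 mm (any order of colours). A block striped black and white, 84 x 24 x 22 mm, stands at its +y end (y = +150 mm) and marks its first end. Origin: centre of its underside, on the bench; z up.
- carrier: Fixed blue plastic carrier, 84 mm (x) by 276 mm (y) by 24 mm tall, with four equal open pockets in a row along its y axis, centred at x = 0, y = +99, +33, -33, -99 mm; all empty at the start. Each pocket is 62 mm (x) by 54 mm (y), 16 mm deep, its pale blue floor 8 mm above the bench. A block striped black and white, 84 x 24 x 26 mm, stands at its +y end (y = +150 mm) and marks its first end. Origin: centre of its underside, on the bench; z up.
- mouse: Bystander: black computer mouse, loose, 105 x 60 x 34 mm; origin at the centre of its underside.
- carton: Bystander: small flat white carton with orange print, loose, 75 x 95 x 30 mm; origin at the centre of its underside.
- puck: Bystander: round white sensor puck, loose, 72 mm across, 24 mm tall; origin at the centre of its underside.
Not all that is in view belongs to the job. What is shaped like the unit_yellow but purple is not meant.

How it is judged:
By the outcome, as a careful person would: the job done as asked, in the order asked, and still so for the second after the job is handed in, with the robot touching nothing.
It also fails if it takes over 102 s, if anything falls off the work surface, if the arm or the gripper's body presses on something with over 40 N, if the wrist force passes 120 N, or if a joint passes its speed limit or range.

## Working session

There is one attempt and no reset: what is moved stays moved. The work goes in short steps, each a Python script; the robot and the scene stay as the last script left them, time stands still between calls to the robot, and variables do not carry over. Pictures are saved under pics/ and viewed, at most 14 in all, crops included, and the job is handed in when it is done.

```bash
mkdir -p pics; ls; python3 - <<'E'
from plant import bot
import cv2
for n in("top","side"):
    cv2.imwrite(f"pics/{n}0.png",bot.camera(n)[:,:,::-1]); print(bot.get_calibration(n))
s=bot.read_state(); print(s["t"],s["tcp_pos"],s["eef_rot"],s["width"])
E
```

```text
pics
{'fx': 403.7059567150711, 'fy': 403.7059567150711, 'cx': 319.26220007819245, 'cy': 193.84203316948003, 'view': array([[-2.17542320e-02, -9.99736492e-01, -7.32807297e-03,
         4.08588627e+01],
       [ 9.97100689e-01, -2.22303095e-02,  7.27738217e-02,
        -6.19620701e+02],
       [-7.29175506e-02, -5.72368801e-03,  9.97321548e-01,
        -1.09881466e+03],
       [ 0.00000000e+00,  0.00000000e+00,  0.00000000e+00,
         1.00000000e+00]])}
{'fx': 407.7544218435243, 'fy': 407.7544218435243, 'cx': 317.9847899292445, 'cy': 195.26092720798155, 'view': array([[ 9.94619075e-01, -1.01748075e-01, -1.94993664e-02,
        -5.84828478e+02],
       [ 8.22443135e-02,  6.61028259e-01,  7.45840139e-01,
        -1.10385648e+02],
       [-6.29981661e-02, -7.43430541e-01,  6.65839516e-01,
        -1.07934326e+03],
       [ 0.00000000e+00,  0.00000000e+00,  0.00000000e+00,
         1.00000000e+00]])}
0.1 [235.61786496 632.04126948 195.33804819] [ 9.84124197e-01 -1.77479673e-01 -5.83233061e-05  7.26399928e-04] 87.47902983038323
```

View pics/top0.png

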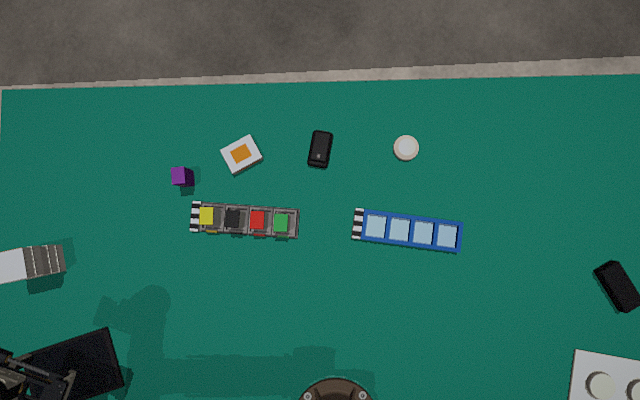

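View pics/side0.png

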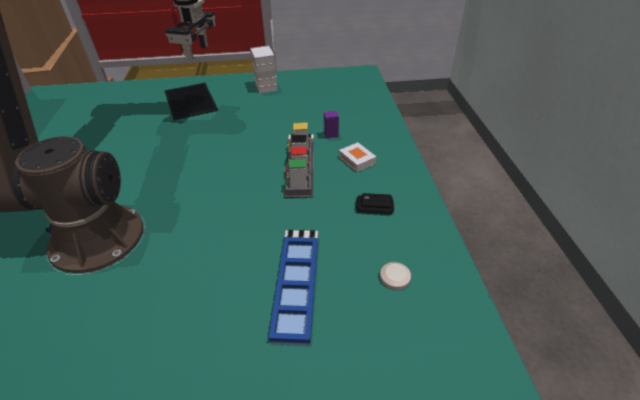

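Candidates in the top view:
- **Units:** yellow cap (207,216), black (233,219), red (258,219) and green (282,222).
- **Decoys:** purple box (181,176), black mouse (320,149), loose black box (617,286).

Both striped ends are on the left, which is +y. From the stripes the rack reads yellow, black, red, green, so the carrier should read green, red, black, yellow. Next I measure the caps and the carrier.

```bash
cat > h.py <<'E'
from plant import bot
import cv2, numpy as np
from scipy.spatial.transform import Rotation as R
def ray(n,px,z):
    c=bot.get_calibration(n);V=c["view"];p=np.atleast_2d(px).astype(float)
    d=np.c_[(p[:,0]-c["cx"])/c["fx"],-(p[:,1]-c["cy"])/c["fy"],-np.ones(len(p))]@V[:3,:3]
    o=-V[:3,:3].T@V[:3,3]
    return o+d*((z-o[2])/d[:,2])[:,None]
def proj(n,P):
    c=bot.get_calibration(n);V=c["view"];q=np.atleast_2d(P)@V[:3,:3].T+V[:3,3]
    return np.c_[c["cx"]-c["fx"]*q[:,0]/q[:,2],c["cy"]+c["fy"]*q[:,1]/q[:,2]]
HSV=dict(red=[((0,120,80),(8,255,255)),((172,120,80),(180,255,255))],yellow=[((22,120,120),(35,255,255))],green=[((50,120,100),(70,255,255))],
 black=[((0,0,0),(180,255,45))],pale=[((95,40,150),(115,130,255))],blue=[((100,150,60),(125,255,255)),((95,40,150),(115,130,255))])
BOX=dict(top=(185,195,480,260),side=(262,115,330,345))
def blobs(n,img,col,k=0):
    x0,y0,x1,y1=BOX[n];h=cv2.cvtColor(img,cv2.COLOR_RGB2HSV)
    m=sum(cv2.inRange(h,*r) for r in HSV[col]);M=np.zeros_like(m);M[y0:y1,x0:x1]=m[y0:y1,x0:x1]
    if k:M=cv2.morphologyEx(M,cv2.MORPH_OPEN,np.ones((k,k)))
    cs,_=cv2.findContours(M,cv2.RETR_EXTERNAL,cv2.CHAIN_APPROX_NONE)
    return sorted([c for c in cs if cv2.contourArea(c)>40],key=cv2.contourArea,reverse=True)
def rect(n,c,z):
    w=ray(n,c[:,0],z)[:,:2].astype(np.float32)
    return cv2.minAreaRect(w)
E
python3 - <<'E'
from h import *
for n in("top","side"):
    I=bot.camera(n)
    for col in HSV:
        z=dict(pale=8,blue=24).get(col,96)
        for c in blobs(n,I,col)[:4]:
            r=rect(n,c,z);print(n,col,np.round(c[:,0].mean(0)),*[np.round(v,1) for v in r])
    if n=="top":cv2.imwrite("pics/crop.png",cv2.resize(I[190:262,180:310,::-1],None,fx=6,fy=6,interpolation=cv2.INTER_NEAREST))
    else:cv2.imwrite("pics/crop2.png",cv2.resize(I[110:205,270:345,::-1],None,fx=6,fy=6,interpolation=cv2.INTER_NEAREST))
E
```

```text
top red [257. 220.] [552.1 189.5] [36.2 43.9] 88.7
top yellow [206. 216.] [565.3 321.7] [36. 44.] 88.7
top green [280. 222.] [543.  128.6] [33.8 43.8] 88.8
top black [232. 218.] [556.7 255.2] [36.8 52. ] 84.8
top pale [399. 230.] [ 516.8 -192.4] [52.  59.1] 81.1
top pale [422. 233.] [ 506.5 -258.3] [51.5 58.7] 81.6
top pale [374. 226.] [ 527.1 -126.7] [52.9 59.2] 80.7
top pale [446. 236.] [ 495.7 -323.9] [50.8 58.2] 80.6
top blue [412. 230.] [ 514.1 -224.8] [276.3  85.6] 80.9
side red [298. 150.] [551.5 187.8] [35.  45.8] 82.6
side yellow [300. 126.] [563.7 320. ] [35.4 41.4] 85.4
side green [297. 163.] [543.6 128.2] [27.8 41.2] 82.7
side black [298. 138.] [555.7 252.7] [32.5 41.1] 82.5
side pale [291. 324.] [ 497.3 -317.6] [44.7 57. ] 79.8
side pale [294. 297.] [ 508.1 -251.7] [42.3 57.9] 83.4
side pale [296. 273.] [ 518.1 -185.5] [41.2 58.2] 83.3
side pale [299. 252.] [ 528.5 -120. ] [40.1 58.8] 78.7
side blue [294. 291.] [ 513.  -227.7] [280.9  86.2] 81.0
```

View pics/crop.png

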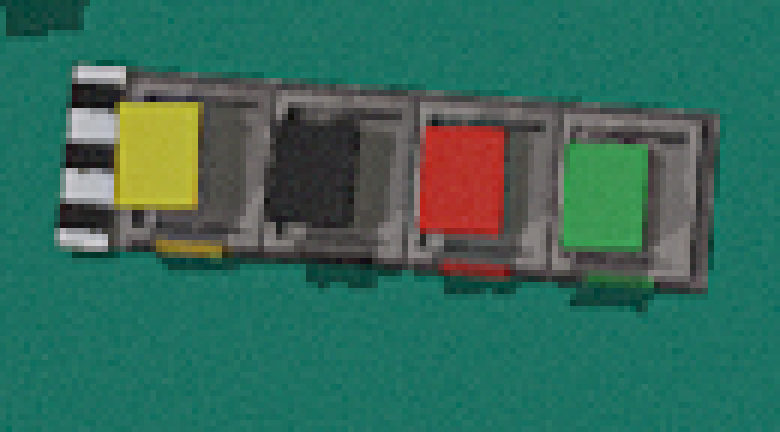

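View pics/crop2.png

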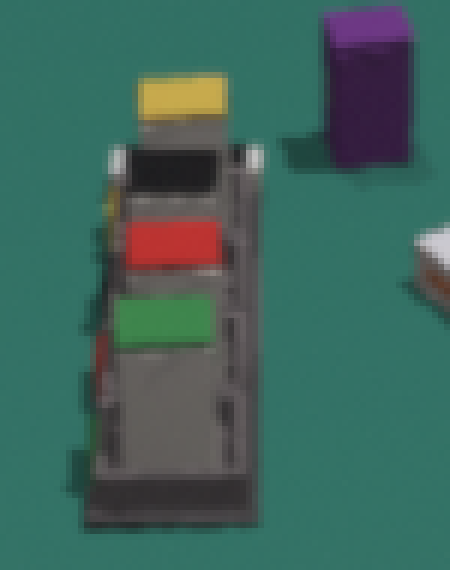

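Close crops confirm the four caps and the matching dock plates (yellow, black, red, green from the stripes), and the purple box is clearly separate. I'll grip across the units' x width, where there is free space, and do green first.

```bash
cat >> h.py <<'E'
U=dict(yellow=(564.8,321.1),black=(557,254.8),red=(551.9,188.9),green=(543.2,128.4))
yc=np.radians(-9.1);C=np.array([512.3,-225.0])
P={k:C+s*np.array([-np.sin(yc),np.cos(yc)]) for k,s in dict(green=99,red=33,black=-33,yellow=-99).items()}
def quat(yaw,flip):
    y=np.array([np.cos(yaw),np.sin(yaw),0])*flip;z=np.array([0,0,-1.])
    return R.from_matrix(np.c_[np.cross(y,z),y,z]).as_quat()
def st(tag):
    s=bot.read_state();print(tag,round(s["t"],1),np.round(s["tcp_pos"],1),"w",round(s["width"],1),"ff",np.round(s["finger_force"],1),"F",np.round(s["contact_force"],1));return s
ZG=62
def pick(k,flip,yaw=np.radians(-4.5)):
    q=quat(yaw,flip);x,y=U[k];bot.line_to([x,y,180],220,q)
    bot.line_to([x,y,ZG],90);bot.move_gripper(30,25);s=st("grip "+k);assert s["width"]>40
    bot.line_to([x,y,180],110);s=st("lift");assert s["width"]>40
def place(k,flip):
    x,y=P[k];bot.line_to([x,y,180],220,quat(yc,flip));bot.line_to([x,y,ZG+2],90);st("above")
    z=ZG+1
    while z>ZG-6:
        bot.line_to([x,y,z],20);s=bot.read_state()
        if z==ZG+1:f0=s["contact_force"][2]
        if s["contact_force"][2]-f0>3:break
        z-=1
    st("down");bot.move_gripper(75);bot.line_to([x,y,180],150);st("done "+k)
E
python3 - <<'E'
from h import *
s=bot.read_state();p=[*U["green"],180]
for f in(1,-1):
    for a in(np.radians(-4.5),yc):
        for pp in(p,[*P["yellow"],180],[*U["yellow"],62]):
            j=bot.solve_ik(pp,quat(a,f));print(f,None if j is None else np.round(j,2))
E
```

```text
1 [ 0.58  0.18 -0.27  0.   -1.12  2.48]
1 [-0.25  0.23 -0.2   0.   -1.14 -2.97]
1 [ 0.82  0.43 -0.21  0.   -0.93  2.25]
1 [ 0.58  0.18 -0.27  0.   -1.12  2.4 ]
1 None
1 [ 0.82  0.43 -0.21  0.   -0.93  2.17]
-1 [ 0.58  0.18 -0.27  0.   -1.12 -0.66]
-1 [-0.25  0.23 -0.2   0.   -1.14  0.17]
-1 [ 0.82  0.43 -0.21  0.   -0.93 -0.9 ]
-1 [ 0.58  0.18 -0.27  0.   -1.12 -0.74]
-1 [-0.25  0.23 -0.2   0.   -1.14  0.09]
-1 [ 0.82  0.43 -0.21  0.   -0.93 -0.98]
```

```bash
python3 - <<'E'
from h import *
bot.move_ptp([*U["green"],180],quat(np.radians(-4.5),-1));st("app")
pick("green",-1);place("green",-1)
I=bot.camera("top");J=bot.camera("side")
a=cv2.resize(I[185:260,340:475,::-1],None,fx=4,fy=4);b=cv2.resize(J[110:345,255:390,::-1],None,fx=2,fy=2)
o=np.zeros((470,820,3),np.uint8);o[:300,:540]=a;o[:470,545:815]=b;cv2.imwrite("pics/g.png",o[:,:800])
for n,i in(("top",I),("side",J)):
  for c in blobs(n,i,"green")[:1]:print(rect(n,c,93),P["green"])
E
```

```text
app 2.3 [543.3 129.2 180. ] w 87.7 ff 0.0 F [ 0.2  0.  -0.5]
grip green 4.8 [543.1 128.4  62. ] w 45.4 ff 25.0 F [-0.1 -0.7  0.7]
lift 6.0 [542.7 128.2 179.2] w 45.4 ff 25.0 F [ 0.1  0.1 -3.3]
above 8.8 [ 528.4 -127.3   64.6] w 45.2 ff 25.0 F [ 0.3 -0.3 -1.7]
down 10.3 [ 528.1 -127.4   58.9] w 45.3 ff 25.0 F [-2.3  0.4  7.3]
done green 12.0 [ 527.3 -127.2  179. ] w 75.2 ff 0.0 F [-0.2  0.6 -0.8]
```

View pics/g.png

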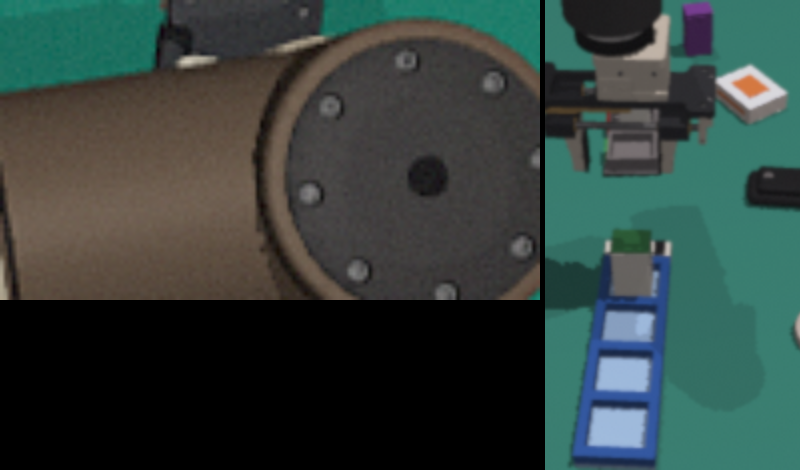

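Green is standing upright in the first pocket; the touch came at z = 58.9, the expected floor height. The other three follow in the same way.

```bash
python3 - <<'E'
from h import *
for k in("red","black","yellow"):
    pick(k,-1);place(k,-1)
p=bot.read_state()["tcp_pos"]
bot.move_ptp([235,632,200],quat(np.radians(20),-1)) if bot.solve_ik([235,632,200],quat(np.radians(20),-1)) is not None else print("no")
st("away")
I=bot.camera("top");J=bot.camera("side")
cv2.imwrite("pics/endt.png",cv2.resize(I[120:270,160:480,::-1],None,fx=2.4,fy=2.4));cv2.imwrite("pics/ends.png",cv2.resize(J[90:350,240:430,::-1],None,fx=2.2,fy=2.2))
for k in U:
  c=blobs("top",I,k)
  if c:print(k,rect("top",c[0],93),P[k])
E
```

```text
grip red 15.7 [551.8 188.9  62.1] w 45.8 ff 25.0 F [-0.5  0.6  0.7]
lift 16.9 [551.4 188.7 179.1] w 45.3 ff 25.0 F [ 0.2  0.3 -3.3]
above 20.3 [ 518.  -192.5   64.6] w 45.5 ff 25.0 F [ 0.5 -0.1 -3.4]
down 21.8 [ 517.7 -192.7   59. ] w 45.4 ff 25.0 F [-2.4  1.2  6.5]
done red 23.5 [ 516.8 -192.2  179. ] w 75.0 ff 0.0 F [-0.8 -0.9  0.3]
grip black 27.7 [556.9 254.8  62.1] w 45.0 ff 24.8 F [-0.3  0.3  1. ]
lift 28.9 [556.5 254.5 179.1] w 45.2 ff 24.8 F [ 0.1 -1.2 -3.9]
above 32.9 [ 507.6 -257.7   64.6] w 45.1 ff 24.8 F [ 0.5 -0.5 -3.3]
down 34.4 [ 507.3 -257.9   59. ] w 45.2 ff 24.9 F [-1.7  0.1  6.3]
done black 36.1 [ 506.4 -257.3  179. ] w 74.6 ff 0.0 F [-0.2 -0.  -0. ]
grip yellow 40.9 [564.9 321.1  62.1] w 45.4 ff 24.9 F [ 0.1 -0.6  0.3]
lift 42.1 [564.4 320.8 179. ] w 45.5 ff 24.9 F [ 0.5  0.8 -2.7]
above 46.7 [ 497.1 -322.9   64.6] w 45.2 ff 24.9 F [-0.3  1.  -2.5]
down 48.2 [ 496.9 -323.1   59. ] w 45.2 ff 24.9 F [-2.  -0.7  5. ]
done yellow 49.9 [ 496.  -322.4  179. ] w 75.0 ff 0.0 F [0.6 0.4 0.1]
away 53.3 [235.7 631.7 200. ] w 75.2 ff 0.0 F [ 0.7 -0.5 -0.3]
yellow ((498.0679931640625, -320.5546875), (36.23176574707031, 44.99019241333008), 81.61786651611328) [ 496.64235134 -322.75396687]
black ((507.751708984375, -256.04736328125), (33.690895080566406, 44.502681732177734), 77.4621810913086) [ 507.08078378 -257.58465562]
red ((518.9727783203125, -189.45660400390625), (35.77412033081055, 45.11328887939453), 81.47008514404297) [ 517.51921622 -192.41534438]
green ((529.0985107421875, -125.60780334472656), (33.94202423095703, 44.18766784667969), 81.0751953125) [ 527.95764866 -127.24603313]
```

View pics/endt.png

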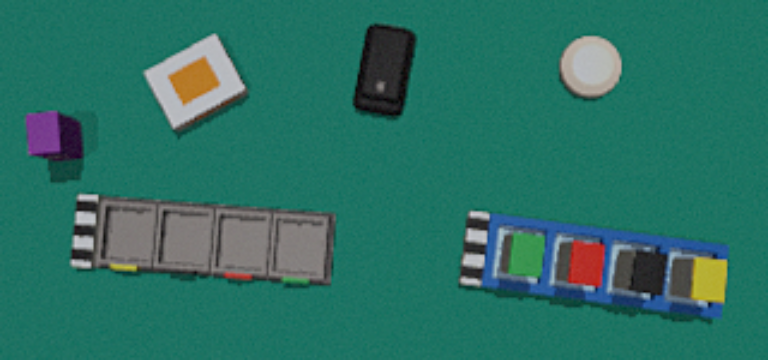

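View pics/ends.png

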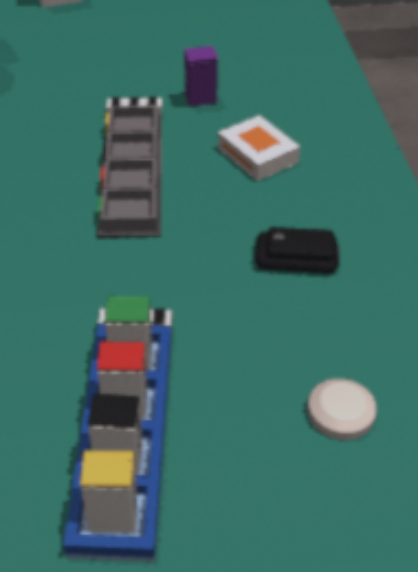

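Both views show green, red, black and yellow upright in the carrier pockets, counted from the stripes. All four docks are empty and the mouse, carton and puck have not moved.

```bash
python3 -c "
from plant import bot
print(bot.close_job())"
```

```text
the job is handed in; nothing more can be done
None
```

I moved all four units into the blue carrier, standing upright in reverse order (green, red, black, yellow counted from the stripes), left the mouse, carton and puck in place, and handed the job in at about 53 s.

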